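# Stack a medal-striking die set

## Task

Build the medal-striking stack on the dark steel loading plate, from the bottom up and in this order: the square die in the middle of the plate with its sides parallel to the plate's, the brass blank centred on the die, the big collar ring around the blank so that it lies flat on the die, and last the stepped punch, wide end down, inside the collar so that it rests on the blank. Set the parts down rather than dropping them, and leave the small collar, the burr stand and the tin where they are.

Things in the scene. Friction and masses are not known exactly. Their poses are not given: they have to be found in the camera images.
- plate: Loading plate, the fixed target: dark steel, 110 x 110 mm square, 10 mm thick, lying fixed on the bench with a flush light grey disc of 80 mm diameter marking its middle. Origin at the centre of its underside; x and y parallel to its sides, z up.
- die: Lower die: plain steel square block, 56 x 56 mm, 24 mm high, about 0.6 kg, with a flush dark circle line of 42 mm diameter on top; lies loose, right way up. Origin at the centre of its underside; x and y parallel to its sides, z up.
- blank: Brass blank: a plain disc, 36 mm diameter, 8 mm thick, 70 g, lying flat. Origin at the centre of its underside, z up.
- collar: Big collar: plain steel ring, 60 mm outer diameter, 48 mm bore right through, 22 mm high, lying flat. It fits around the blank with 6 mm to spare all round. Origin on its axis at its underside, z up.
- punch: Stepped punch (upper die): plain steel, standing upright on its wide end. Wide end 40 mm diameter from 0 to 24 mm height, then a stem of 30 mm diameter from 24 to 52 mm, to hold it by; about 0.4 kg. Fits in the collar's bore with 4 mm to spare all round. Origin at the centre of its underside (the wide end), z up.
- small_collar: Small collar, not used and to be left alone: plain steel ring, 46 mm outer diameter, 28 mm bore, 16 mm high, lying flat, loose. Origin on its axis at its underside.
- burr_stand: Bystander: loose light wooden block 70 x 110 x 30 mm (x, y, z) with thin steel burrs standing in it up to about 66 mm high. Origin at the centre of its underside.
- tin: Bystander: loose round aluminium tin, 68 mm diameter, 35 mm high. Origin at the centre of its underside.
Things that resemble listed ones, but are neither listed nor needed, are in the scene too. What is shaped like the collar but orange or turquoise is not meant.

How it is judged:
On the way, in this order (a step that is already met when the one before it is completed fails the run):
1. the square die stands on the middle of the plate, square to it, let go (horizontal distance between die and plate below 0.01 m and z of die in the frame of plate between 0.008 and 0.012 m and angle between die's own z axis and vertical below 0.08 rad and (angle between the x axis of die and the x axis of plate, either way round below 0.18 rad or angle between the x axis of die and the y axis of plate, either way round below 0.18 rad) and contact force between the fingers and die below 0.2 N), for 0.2 s.
2. the blank lies on the middle of the die, let go (horizontal distance between die and plate below 0.01 m and z of die in the frame of plate between 0.008 and 0.012 m and angle between each of die, blank's own z axis and vertical below 0.08 rad and (angle between the x axis of die and the x axis of plate, either way round below 0.18 rad or angle between the x axis of die and the y axis of plate, either way round below 0.18 rad) and horizontal distance between blank and die below 0.008 m and z of blank in the frame of die between 0.022 and 0.026 m and contact force between the fingers and blank below 0.2 N), for 0.2 s.
3. the big collar lies flat on the die around the blank, let go (horizontal distance between die and plate below 0.01 m and z of die in the frame of plate between 0.008 and 0.012 m and angle between each of die, blank, collar's own z axis and vertical below 0.08 rad and (angle between the x axis of die and the x axis of plate, either way round below 0.18 rad or angle between the x axis of die and the y axis of plate, either way round below 0.18 rad) and horizontal distance between blank and die below 0.008 m and z of blank in the frame of die between 0.022 and 0.026 m and horizontal distance between collar and die below 0.009 m and z of collar in the frame of die between 0.022 and 0.026 m and contact force between the fingers and collar below 0.2 N), for 0.2 s.
4. the punch stands in the collar on the blank, let go (horizontal distance between die and plate below 0.01 m and z of die in the frame of plate between 0.008 and 0.012 m and angle between each of die, blank, collar, punch's own z axis and vertical below 0.08 rad and (angle between the x axis of die and the x axis of plate, either way round below 0.18 rad or angle between the x axis of die and the y axis of plate, either way round below 0.18 rad) and horizontal distance between blank and die below 0.008 m and z of blank in the frame of die between 0.022 and 0.026 m and horizontal distance between collar and die below 0.009 m and z of collar in the frame of die between 0.022 and 0.026 m and horizontal distance between punch and blank below 0.011 m and z of punch in the frame of blank between 0.006 and 0.01 m and contact force between the fingers and punch below 0.2 N), for 0.2 s.
At the end, for the whole second after the job is handed in: Die within 10 mm of the plate's middle, within 10 degrees of square; blank flat on it within 8 mm of its middle; big collar flat on the die around the blank, within 9 mm of the die's middle; punch upright on the blank within 11 mm (heights to 2 mm); all four let go and at rest (all of step 4 and linear speed of each of die, blank, collar, punch below 0.02 m/s and contact force between the fingers and die below 0.2 N and contact force between the fingers and blank below 0.2 N and contact force between the fingers and collar below 0.2 N); the robot touches nothing.
It fails at once if the small collar is moved by more than 20 mm (distance of small_collar from where it was at the start of the episode above 0.02 m).
It fails at once if the burr stand is moved by more than 20 mm (distance of burr_stand from where it was at the start of the episode above 0.02 m).
It fails at once if the tin is moved by more than 20 mm (distance of tin from where it was at the start of the episode above 0.02 m).
It fails at once if one of the four parts is dropped (moves at over 0.6 m/s while not held, a fall of about 18 mm) ((contact force between the fingers and die below 0.05 N and linear speed of die above 0.6 m/s) or (contact force between the fingers and blank below 0.05 N and linear speed of blank above 0.6 m/s) or (contact force between the fingers and collar below 0.05 N and linear speed of collar above 0.6 m/s) or (contact force between the fingers and punch below 0.05 N and linear speed of punch above 0.6 m/s)).
It also fails if it takes over 96 s, if anything falls off the work surface, if the arm or the gripper's body presses on something with over 40 N, if the wrist force passes 120 N, or if a joint passes its speed limit or range.

## Robot

A 6-joint arm with a two-finger parallel gripper is mounted at the origin on the work surface. World frame = base frame: x ahead of the robot, y to its left, z up, the work surface at z = 0. Lengths are in m, angles in rad, forces in N, time in s.
With the tool pointing down it reaches from about 0.4 to 0.825 m from the base axis. Payload 7 kg.
Tool frame: the origin (TCP) lies at the centre of the arm's flange, where the gripper is bolted on; the fingertips stand 178 mm ahead of it and the grasp point (between the pads) lies 159 mm ahead of it; z points along the fingers, y is the direction in which the jaws open and shut (so a half turn about z gives the same grasp; the last joint's range is limited). The gripper opens to 88 mm and grips with 3 to 60 N. Pads are 19 mm wide; open, the fingers measure 130 mm over their backs; the gripper's body (78 mm by 193 mm) begins 47 mm behind the grasp point.
Start: joints at [1.397, 0.359, 0.012, 0, -1.224, -0.288], TCP at [0.301, 0.604, 0.405] pointing down, gripper open.
Joint ranges: [-3.07, 3.07], [-1.43, 2.12], [-1.02, 1.25], [-3.03, 1.67], [-3.05, -0], [-3.03, 3.03]. Speed limits (rad/s): [2.39, 2.39, 3.01, 3.14, 3.14, 3.14].

## Interface

Orientations are given as [roll, pitch, yaw] about the fixed x, y, z axes, in that order (R = Rz(yaw) Ry(pitch) Rx(roll)).
In Python, from station import * gives the robot as it stands.
- The arm moves only by the tool send_rows, never from a script. Its argument "motion" is a list of rows, each an object with "offset": the shift along the tool's x, y, z in cm, a list of three; "turn": the turn about the tool's z in degrees. In form: [{"offset": [x, y, z], "turn": turn}, ...]. A call has 1 to 8 rows; each row is the pose to reach, as a shift and turn from the pose commanded when the call began, along the tool's axes at that moment; what a row does not reach only later rows make up. A row lasts 1/10 s, in which the tool goes at most 50 mm and 8.59 degrees, less where a joint would pass 70% of its speed; a pose out of reach is approached as far as the arm can. A call with a gripper value outside its range is refused whole. "hand" is the opening, from -1 (shut) to 1 (fully open), set as the call begins (left out, the last holds). The fingers move at their own pace and stop on an object; "squeeze" is the grip in N (left out, the last holds). Time passes only in rows, so rows that repeat a pose let the fingers close. It gives the time, the measured TCP pose, the force and the opening at its end, in the units of the state.
- get_state(): the state, without advancing time (a new reading comes with each control period).
- grab_frame(name): name is "scene" or "side" or "wrist"; returns a dict with "frame" (384x512x3 uint8, blue, green, red), "range_z" (384x512 float32, m along the optical axis (not along the pixel's ray), 0 where there is no reading), "vertical_fov" (degrees; the focal length in pixels is half the picture's height over the tangent of half this angle, whatever the lens; pixels are square), "cx", "cy" (the principal point, pixels), "cam_to_world" (4x4, takes a point from camera to world coordinates). Camera axes: x right, y up, looking along -z (the intrinsics and any distortion apply to the point x, -y, -z); pixel columns grow to the right and rows downward; lengths in m; the calibration is good to about 2 mm. A picture is of the moment at which its call begins.
- job_done(): hands the job in, once; it reports no verdict.
The state is a dict: "t": time; "q": joint angles; "qd": joint speeds; "joint_efforts": joint torques, N m; "eef_pos": TCP position; "ee_rot": TCP orientation; "force": force on the tool from outside, world axes, zero at the start; "moment": the same for the moment, N m; "width": finger opening in m.
Only numpy, scipy, OpenCV 4.12 (cv2) and the standard library are available. Lean on these libraries where they do the work, as an engineer would, in place of code of your own. Each camera call takes 0.05 s, during which the arm holds its last target. There are 200 camera calls.

## Working session

There is one attempt and no reset: what is moved stays moved. The work goes in short steps, Python scripts to look and compute and a tool call to move; the robot and the scene stay as the last step left them, time stands still between calls to the robot, and variables do not carry over. Pictures are saved under pics/ and viewed, about 12 in all and at most 16, crops included, and the job is handed in when it is done.

Besides the shell and the picture viewer there is one more tool, called after ">>>" as name(argument=value, ...) on one line, values as JSON. send_rows: Moves the arm, as the interface text tells. Its arguments: {"type":"object","properties":{"motion":{"type":"array"},"hand":{"type":"number"},"squeeze":{"type":"number"}},"required":["motion"]}

```bash
ls; mkdir -p pics; python3 - <<'E'
from station import *
import cv2, numpy as np
s=get_state(); print(s)
for n in ("scene","side","wrist"):
    f=grab_frame(n); cv2.imwrite(f"pics/{n}0.png",f["frame"]); np.savez(f"{n}0.npz",**f)
    print(n,f["vertical_fov"],f["cx"],f["cy"],f["cam_to_world"].round(3).tolist(),(f["range_z"]>0).mean(),[k for k in f])
E
```

```text
pics
{'t': 0.0, 'q': array([ 1.39712381e+00,  3.59379165e-01,  1.10689911e-02, -3.45929812e-04,
       -1.22410694e+00, -2.88083633e-01]), 'qd': array([ 0.00073651,  0.00068575,  0.00123941,  0.0005572 ,  0.00118479,
       -0.00171742]), 'joint_efforts': array([ 4.02722644e-04, -5.82715666e+01,  2.93050128e+01,  6.99698657e+00,
        6.86248895e-03, -1.65653405e-04]), 'eef_pos': array([0.30065154, 0.60412828, 0.40373261]), 'ee_rot': array([ 3.13994626e+00, -1.48738936e-04, -4.61873838e-01]), 'force': array([-0.08858059,  0.45046016,  0.62077622]), 'moment': array([-0.04956107, -0.04351709, -0.01239185]), 'width': 0.08791781256892034}
scene 57.915009776869496 251.99373116705212 195.8680222776551 [[0.798, -0.488, 0.354, 0.844], [0.603, 0.633, -0.486, -0.369], [0.013, 0.601, 0.799, 0.633], [0.0, 0.0, 0.0, 1.0]] 0.9960886637369791 ['frame', 'range_z', 'vertical_fov', 'cx', 'cy', 'cam_to_world']
side 48.089478006450925 255.04682938890681 189.35192154372476 [[0.922, 0.184, -0.339, 0.214], [-0.386, 0.485, -0.785, -0.871], [0.02, 0.855, 0.518, 0.616], [0.0, 0.0, 0.0, 1.0]] 0.9960734049479166 ['frame', 'range_z', 'vertical_fov', 'cx', 'cy', 'cam_to_world']
wrist 69.34283706944217 253.76614135409366 194.59117574946785 [[-0.446, 0.862, 0.241, 0.365], [-0.895, -0.429, -0.119, 0.572], [0.001, -0.268, 0.963, 0.384], [0.0, 0.0, 0.0, 1.0]] 0.9946746826171875 ['frame', 'range_z', 'vertical_fov', 'cx', 'cy', 'cam_to_world']
```

View pics/scene0.png

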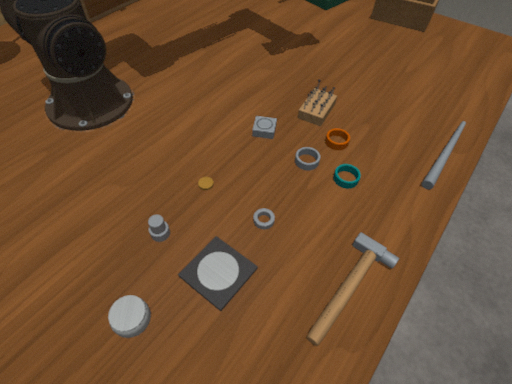

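View pics/side0.png

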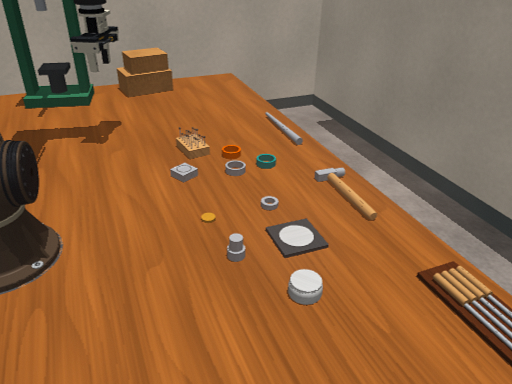

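Scene view: plate (218,271), die (265,126), blank (205,183), punch (158,228), tin (129,315), burr stand (318,104). Candidates for the big collar are the steel ring (308,158), the orange ring (338,138), the turquoise ring (347,176) and the small steel ring (264,218). By description it is the steel ring at (308,158), seen at (235,168) in the side view.

```bash
cat > h.py <<'E'
from station import *
import cv2, numpy as np
def ray(f,u,v):
    H=f["frame"].shape[0]; fl=H/2/np.tan(np.radians(float(f["vertical_fov"]))/2)
    T=f["cam_to_world"]; d=T[:3,:3]@np.array([(u-f["cx"])/fl,-(v-f["cy"])/fl,-1.0])
    return T[:3,3],d
def onz(f,u,v,z):
    o,d=ray(f,u,v); return o+d*(z-o[2])/d[2]
def tri(f1,p1,f2,p2):
    o1,d1=ray(f1,*p1); o2,d2=ray(f2,*p2)
    s,*_=np.linalg.lstsq(np.stack([d1,-d2],1),o2-o1,rcond=None)
    a,b=o1+d1*s[0],o2+d2*s[1]; return (a+b)/2,np.linalg.norm(a-b)
def steel(f,smax=75):
    return (cv2.cvtColor(f["frame"],cv2.COLOR_BGR2HSV)[...,1]<smax).astype(np.uint8)*255
def proj(f,p):
    H=f["frame"].shape[0]; fl=H/2/np.tan(np.radians(float(f["vertical_fov"]))/2)
    c=np.linalg.inv(f["cam_to_world"])@np.append(p,1); return f["cx"]+fl*c[0]/-c[2], f["cy"]-fl*c[1]/-c[2]
def tool(p):
    "shift (cm) along tool axes from the grasp point to world p, plus tool yaw (deg)"
    from scipy.spatial.transform import Rotation as R
    s=get_state(); M=R.from_euler("xyz",s["ee_rot"]).as_matrix()
    g=s["eef_pos"]+M@[0,0,.159]
    return (100*M.T@(np.asarray(p)-g)).round(2), np.degrees(np.arctan2(M[1,1],M[0,1])).round(1), g.round(4)
E
cat > a.py <<'E'
from h import *
S=dict(np.load("scene0.npz"));D=dict(np.load("side0.npz"))
names=dict(die=((265,122),(184,169)),blank=((205,183),(208,217)),collar=((308,156),(235,165)),small=((264,217),(270,202)),punch=((156,220),(236,239)),plate=((218,271),(297,236)),burr=((318,104),(193,147)),tin=((129,311),(305,279)),orange=((338,137),(231,150)),turq=((347,173),(265,159)))
for n,(a,b) in names.items():
    p,e=tri(S,a,D,b); print(n,p.round(3),"gap",round(e,4),"on0",onz(S,*a,.02).round(3),onz(D,*b,.02).round(3))
def crop(f,u,v,r,k): return cv2.resize(f["frame"][v-r:v+r,u-r:u+r],None,fx=k,fy=k,interpolation=cv2.INTER_CUBIC)
cv2.imwrite("pics/crop1.png",np.hstack([crop(S,300,140,60,5)[:600,:400],crop(D,220,165,40,5)[:400,:400].repeat(1,0) if 0 else cv2.copyMakeBorder(crop(D,220,165,40,5),0,200,0,0,cv2.BORDER_CONSTANT)]))
E
python3 a.py
```

```text
die [0.456 0.214 0.02 ] gap 0.0069 on0 [0.453 0.218 0.02 ] [0.456 0.208 0.02 ]
blank [ 0.455 -0.023  0.003] gap 0.0001 on0 [ 0.466 -0.033  0.02 ] [ 0.449 -0.047  0.02 ]
collar [0.605 0.187 0.016] gap 0.0003 on0 [0.607 0.183 0.02 ] [0.602 0.179 0.02 ]
small [ 0.623 -0.021  0.008] gap 0.0037 on0 [ 0.626 -0.026  0.02 ] [ 0.616 -0.04   0.02 ]
punch [ 0.469 -0.18   0.045] gap 0.0041 on0 [ 0.451 -0.17   0.02 ] [ 0.481 -0.152  0.02 ]
plate [ 0.624 -0.174  0.005] gap 0.0009 on0 [ 0.629 -0.179  0.02 ] [ 0.614 -0.192  0.02 ]
burr [0.525 0.372 0.01 ] gap 0.0122 on0 [0.525 0.369 0.02 ] [0.52 0.34 0.02]
tin [ 0.558 -0.332  0.03 ] gap 0.0003 on0 [ 0.554 -0.331  0.02 ] [ 0.564 -0.323  0.02 ]
orange [0.631 0.294 0.012] gap 0.0016 on0 [0.633 0.286 0.02 ] [0.625 0.278 0.02 ]
turq [0.707 0.198 0.013] gap 0.0014 on0 [0.708 0.192 0.02 ] [0.701 0.184 0.02 ]
```

View pics/crop1.png

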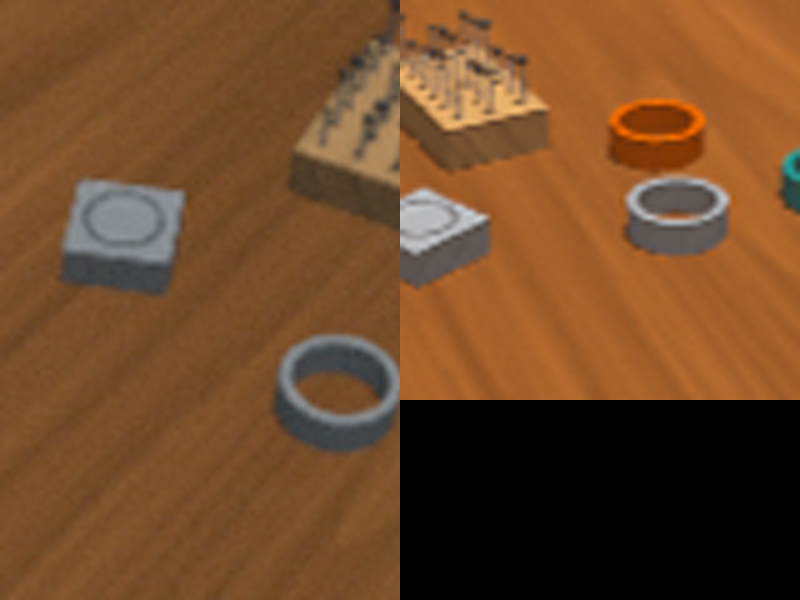

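The crop confirms it: the big collar is the plain steel ring, next to the square die with its circle line. The two rings that resemble it are orange and turquoise. Next I go above the die for a close look.

```bash
python3 - <<'E'
from h import *
from scipy.spatial.transform import Rotation as R
W=dict(np.load("wrist0.npz")); s=get_state(); M=R.from_euler("xyz",s["ee_rot"]).as_matrix()
c=W["cam_to_world"]; print("cam in tool",(M.T@(c[:3,3]-s["eef_pos"])).round(3),"axis",(M.T@-c[:3,2]).round(3), "up",(M.T@c[:3,1]).round(3))
S=dict(np.load("scene0.npz"))
# die top edges from the scene picture
m=steel(S); m2=np.zeros_like(m); m2[112:140,248:282]=m[112:140,248:282]
P=np.array([onz(S,*p,.024)[:2] for p in [(256,117),(277,119),(276,132),(253,130)]]); print(P.round(3))
P=np.array([onz(S,*p,.01)[:2] for p in [(216,238),(256,269),(221,305),(180,272)]]); print("plate",P.round(3),P.mean(0))
print(tool([.455,.214,.2]))
E
```

```text
cam in tool [ 0.072 -0.     0.02 ] axis [-0.269 -0.     0.963] up [ 0.963 -0.     0.269]
[[0.425 0.216]
 [0.473 0.244]
 [0.5   0.201]
 [0.449 0.171]]
plate [[ 0.575 -0.122]
 [ 0.681 -0.128]
 [ 0.673 -0.223]
 [ 0.569 -0.221]] [ 0.6242824  -0.17352148]
(array([31.2 , 28.03,  4.54]), np.float64(-116.5), array([0.3006, 0.604 , 0.245 ]))
```

>>> send_rows(motion=[{"offset": [31.2, 28.0, 4.5], "turn": -58}, {"offset": [31.2, 28.0, 4.5], "turn": -58}, {"offset": [31.2, 28.0, 4.5], "turn": -58}, {"offset": [31.2, 28.0, 4.5], "turn": -58}, {"offset": [31.2, 28.0, 4.5], "turn": -58}, {"offset": [31.2, 28.0, 4.5], "turn": -58}, {"offset": [31.2, 28.0, 4.5], "turn": -58}, {"offset": [31.2, 28.0, 4.5], "turn": -58}], hand=1)

```text
t: 0.95
eef_pos: [0.4471, 0.2338, 0.362]
ee_rot: [-3.141, -0.0, 0.555]
force: [1.5, 0.7, 0.9]
width: 0.0874
```

```bash
python3 - <<'E'
from h import *
print(tool([.455,.214,.2]),get_state()["q"],get_state()["t"])
E
```

```text
(array([-0.38,  2.11,  0.3 ]), np.float64(-58.2), array([0.4471, 0.2339, 0.203 ])) [ 8.71888990e-01  1.11252840e-01 -4.19612209e-01 -1.70557244e-05
 -1.03962058e+00  1.25407348e+00] 0.95
```

>>> send_rows(motion=[{"offset": [-0.4, 1.5, 4.0], "turn": 0}, {"offset": [-0.4, 1.5, 4.0], "turn": 0}, {"offset": [-0.4, 1.5, 4.0], "turn": 0}])

```text
t: 1.25
eef_pos: [0.4516, 0.2207, 0.322]
ee_rot: [3.141, 0.001, 0.55]
force: [0.5, 0.1, 1.0]
width: 0.0877
```

```bash
python3 - <<'E'
from h import *
f=grab_frame("wrist"); np.savez("w1.npz",**f); cv2.imwrite("pics/w1.png",f["frame"])
print(tool([.455,.214,.2]))
E
```

```text
(array([-0.13,  0.81, -3.61]), np.float64(-58.4), array([0.4519, 0.2216, 0.1639]))
```

View pics/w1.png

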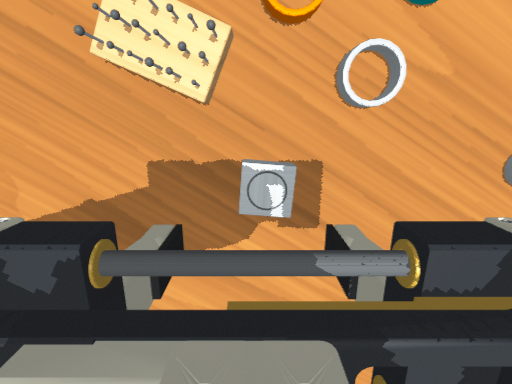

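Wrist view: die top with its circle at (267,189), nearly square to the jaws. The burr stand is at (160,45) and the big collar at (372,73).

```bash
cat >> h.py <<'E'
def blob(mask,u,v):
    n,l,st,c=cv2.connectedComponentsWithStats(mask); k=l[int(v),int(u)]
    if k==0:
        d=np.hypot(*(c[1:]-[u,v]).T); k=1+d.argmin()
    m=(l==k).astype(np.uint8); return max(cv2.findContours(m,cv2.RETR_EXTERNAL,cv2.CHAIN_APPROX_NONE)[0],key=cv2.contourArea)[:,0]
def depthz(f,u,v):
    o,d=ray(f,u,v); return (o+d*f["range_z"][int(v),int(u)])
def rect(f,c,z):
    p=np.array([onz(f,*q,z)[:2] for q in c]); r=cv2.minAreaRect((p*1000).astype(np.float32)); return np.round(r[0],1),np.round(r[1],1),round(r[2],1)
E
python3 - <<'E'
from h import *
f=dict(np.load("w1.npz")); S=dict(np.load("scene0.npz"))
c=blob(steel(f,60),267,189); print(cv2.boundingRect(c)); print("rect@24",rect(f,c,.024))
print("depth top",depthz(f,262,190).round(4), onz(f,267.5,189.5,.024).round(4))
print("depth collar rim",depthz(f,400,60).round(4),"bench",depthz(f,340,140).round(4))
print("tri",tri(f,(267.5,189.5),S,(264.5,124.5)))
print(tool([.455,.214,.2]))
E
```

```text
(239, 159, 58, 59)
rect@24 (array([459.1, 209.8]), array([58.6, 55.8]), 27.1)
depth top [0.4554 0.2131 0.0235] [0.4589 0.2086 0.024 ]
depth collar rim [0.6268 0.1698 0.0215] bench [ 0.5411  0.1671 -0.0009]
tri (array([0.45836494, 0.20816014, 0.02154157]), np.float64(0.000187229129521706))
(array([-0.13,  0.81, -3.61]), np.float64(-58.4), array([0.4519, 0.2216, 0.1639]))
```

```bash
python3 - <<'E'
from h import *
print(tool([.4588,.209,.1]))
E
```

```text
(array([-0.08,  1.43,  6.4 ]), np.float64(-58.4), array([0.4519, 0.2216, 0.1639]))
```

>>> send_rows(motion=[{"offset": [-0.1, 1.4, 5], "turn": 4.5}, {"offset": [-0.1, 1.4, 9], "turn": 4.5}, {"offset": [-0.1, 1.4, 9], "turn": 4.5}, {"offset": [-0.1, 1.4, 9], "turn": 4.5}])

```text
t: 1.7
eef_pos: [0.4583, 0.2099, 0.2333]
ee_rot: [3.141, -0.0, 0.474]
force: [0.1, 0.1, 1.1]
width: 0.088
```

```bash
python3 - <<'E'
from h import *
f=grab_frame("wrist"); np.savez("w2.npz",**f); cv2.imwrite("pics/w2.png",f["frame"])
print(tool([.4588,.209,.022]),proj(f,[.4588,.209,.024]))
E
```

```text
(array([-0.09,  0.11,  5.33]), np.float64(-62.8), array([0.459 , 0.2103, 0.0753])) (np.float64(255.25879292080865), np.float64(220.54234063258167))
```

View pics/w2.png

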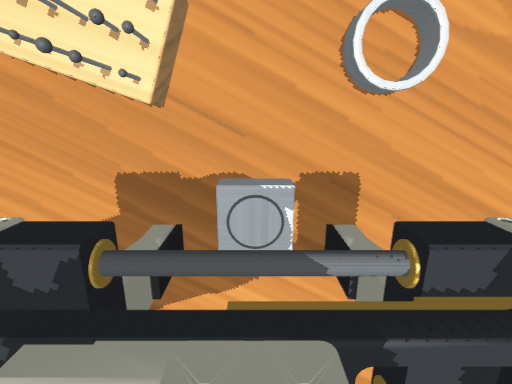

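The circle at (255,221) matches the predicted (255.3,220.5) and the die is square to the jaws. I descend and grip.

>>> send_rows(motion=[{"offset": [-0.1, 0.1, 3], "turn": 0}, {"offset": [-0.1, 0.1, 5.2], "turn": 0}, {"offset": [-0.1, 0.1, 5.2], "turn": 0}, {"offset": [-0.1, 0.1, 5.2], "turn": 0}])

```text
t: 2.15
eef_pos: [0.4581, 0.2082, 0.1821]
ee_rot: [-3.141, -0.003, 0.473]
force: [-0.2, 0.9, -0.1]
width: 0.0874
```

>>> send_rows(motion=[{"offset": [0, 0, 0], "turn": 0}, {"offset": [0, 0, 0], "turn": 0}, {"offset": [0, 0, 0], "turn": 0}, {"offset": [0, 0, 0], "turn": 0}, {"offset": [0, 0, 0], "turn": 0}, {"offset": [0, 0, 0], "turn": 0}], hand=-1, squeeze=40)

```text
t: 2.75
eef_pos: [0.4575, 0.2074, 0.1805]
ee_rot: [-3.141, -0.001, 0.472]
force: [-1.7, 0.9, 5.4]
width: 0.0561
```

>>> send_rows(motion=[{"offset": [0, 0, -2], "turn": 0}, {"offset": [0, 0, -5], "turn": 0}, {"offset": [0, 0, -10], "turn": 0}, {"offset": [0, 0, -12], "turn": 0}, {"offset": [0, 0, -12], "turn": 0}])

```text
t: 3.25
eef_pos: [0.4578, 0.2075, 0.3025]
ee_rot: [-3.14, -0.005, 0.472]
force: [0.3, 1.4, -6.3]
width: 0.0556
```

```bash
python3 - <<'E'
from h import *
for n,p,d in (("scene0",(190,272),(218,271)),("side0",(275,238),(297,236))):
    f=dict(np.load(n+".npz")); hsv=cv2.cvtColor(f["frame"],cv2.COLOR_BGR2HSV)
    m=((hsv[...,1]<75)).astype(np.uint8)*255
    c=blob(m,*p); print(n,cv2.boundingRect(c),rect(f,c,.009))
    b=((hsv[...,1]<60)&(hsv[...,2]>120)).astype(np.uint8)*255
    c=blob(b,*d); e=cv2.fitEllipse(c); print("disc",e,onz(f,*e[0],.01).round(4))
    globals()[n]=(f,e[0])
print("tri",tri(*scene0,*side0))
print(tool([.624,-.174,.14]),get_state()["width"],get_state()["force"])
E
```

```text
scene0 (178, 237, 79, 73) (array([ 624.3, -174.9]), array([110.1, 110. ]), 88.7)
disc ((217.59158325195312, 270.4528503417969), (37.342952728271484, 41.29378128051758), 74.39420318603516) [ 0.6239 -0.1751  0.01  ]
side0 (266, 219, 62, 38) (array([ 618.7, -179.6]), array([115. , 111.7]), 88.7)
disc ((296.0025634765625, 235.12509155273438), (20.214147567749023, 34.548667907714844), 95.65711975097656) [ 0.6204 -0.1764  0.01  ]
tri (array([ 0.62253595, -0.1737448 ,  0.00710731]), np.float64(0.0010620407382143082))
(array([-2.61, 41.56,  0.27]), np.float64(-63.0), array([0.4583, 0.208 , 0.1435])) 0.05564949462663533 [ 0.30808304  1.43022655 -6.30339449]
```

>>> send_rows(motion=[{"offset": [-0.3, 5, 0], "turn": 3}, {"offset": [-0.6, 10, 0], "turn": 7}, {"offset": [-0.9, 15, 0], "turn": 10}, {"offset": [-1.3, 20, 0], "turn": 14}, {"offset": [-1.6, 25, 0], "turn": 17}, {"offset": [-1.9, 30, 0], "turn": 20}, {"offset": [-2.2, 35, 0], "turn": 24}, {"offset": [-2.4, 38, 0], "turn": 28.3}])

```text
t: 4.05
eef_pos: [0.6087, -0.1454, 0.2964]
ee_rot: [3.142, 0.005, -0.027]
force: [-0.1, 0.5, -5.4]
width: 0.056
```

>>> send_rows(motion=[{"offset": [0, 0, 0], "turn": 0}, {"offset": [0, 0, 0], "turn": 0}, {"offset": [0, 0, 0], "turn": 0}])

```text
t: 4.35
eef_pos: [0.6079, -0.1418, 0.298]
ee_rot: [-3.141, 0.004, -0.022]
force: [0.1, 0.6, -5.3]
width: 0.0556
```

```bash
python3 - <<'E'
from h import *
f=grab_frame("wrist"); np.savez("w3.npz",**f); cv2.imwrite("pics/w3.png",f["frame"])
print(tool([.6235,-.1745,.031]),get_state()["width"])
E
```

```text
(array([ 1.67,  3.27, 10.86]), np.float64(-91.2), array([ 0.6077, -0.1414,  0.1397])) 0.05574326672832263
```

View pics/w3.png

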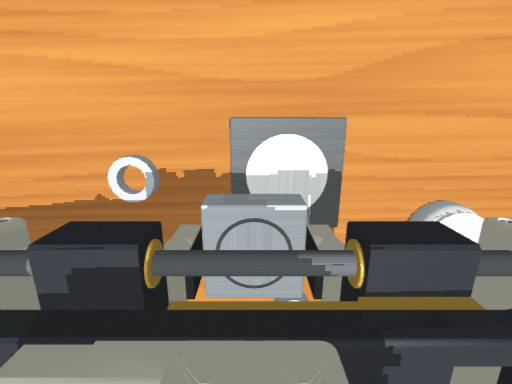

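Wrist view: held die at (255,250), straight in the jaws. The plate's far corners are at (230,118) and (346,118), and the disc at about (287,174).

```bash
python3 - <<'E'
from h import *
f=dict(np.load("w3.npz"))
a=onz(f,230,118,.01);b=onz(f,346,118,.01); print(a,b,np.linalg.norm(b-a))
d=(b-a)/np.linalg.norm(b-a); n=np.array([d[1],-d[0],0]); n*=-np.sign(n[0]); print("yaw",np.degrees(np.arctan2(d[1],d[0])),"ctr",(a+b)/2+n*.055)
g=f["frame"].min(2); m=((g>200)).astype(np.uint8)*255
c=blob(m,287,155); p=np.array([onz(f,*q,.01)[:2] for q in c if q[1]<165]); 
A=np.c_[2*p,np.ones(len(p))]; x=np.linalg.lstsq(A,(p**2).sum(1),rcond=None)[0]; print("disc",x[:2],"r",np.sqrt(x[2]+x[0]**2+x[1]**2))
print("depths plate",depthz(f,238,140),"disc",depthz(f,287,150),"die top",depthz(f,255,250))
e=[onz(f,u,v,depthz(f,255,250)[2]) for u,v in ((204,210),(306,210),(254.5,252.5))]; print("die sides/circle",np.array(e).round(4))
E
```

```text
[ 0.67882975 -0.12088314  0.01      ] [ 0.67649894 -0.22860655  0.01      ] 0.1077486220294622
yaw -91.23951648587861 ctr [ 0.62267722 -0.17355509  0.01      ]
disc [ 0.62361264 -0.1736736 ] r 0.039800543251275966
depths plate [ 0.65865798 -0.12764582  0.01128342] disc [ 0.6480332  -0.17423624  0.00927214] die top [ 0.6389058  -0.14275735  0.19720441]
die sides/circle [[ 0.6527 -0.1274  0.1972]
 [ 0.652  -0.1586  0.1972]
 [ 0.638  -0.1426  0.1972]]
```

```bash
python3 - <<'E'
from h import *
f=dict(np.load("w3.npz"))
z=depthz(f,225,215)[2]; print("top z",z)
print(onz(f,254.5,252.5,z),onz(f,255,210,z), [onz(f,u,v,z).round(4) for u,v in ((203,215),(306.5,215))])
c=onz(f,254.5,252.5,z)
t=np.array([.6233,-.1737,0])-c; print(t)
g=tool([0,0,0])[2]; print(g, tool([g[0]+t[0],g[1]+t[1],.0315]))
E
```

```text
top z 0.1410452423592213
[ 0.60873603 -0.14203314  0.14104524] [ 0.63308591 -0.14280231  0.14104524] [array([ 0.6309, -0.1156,  0.141 ]), array([ 0.6298, -0.1696,  0.141 ])]
[ 0.01456397 -0.03166686 -0.14104524]
[ 0.6077 -0.1414  0.1397] (array([ 1.55,  3.13, 10.81]), np.float64(-91.2), array([ 0.6077, -0.1414,  0.1397]))
```

>>> send_rows(motion=[{"offset": [1.5, 3.1, 3], "turn": 0}, {"offset": [1.5, 3.1, 7], "turn": 0}, {"offset": [1.5, 3.1, 9.5], "turn": 0}, {"offset": [1.5, 3.1, 10.1], "turn": 0}, {"offset": [1.5, 3.1, 10.2], "turn": 0}, {"offset": [1.5, 3.1, 10.2], "turn": 0}, {"offset": [1.5, 3.1, 10.2], "turn": 0}])

```text
t: 5.1
eef_pos: [0.6239, -0.1732, 0.2001]
ee_rot: [3.141, -0.003, -0.021]
force: [1.1, -0.3, -5.1]
width: 0.0558
```

```bash
python3 - <<'E'
from h import *
print(tool([.6227,-.1728,.0315]),get_state()["force"])
E
```

```text
(array([-0.18, -0.04,  0.96]), np.float64(-91.2), array([ 0.6244, -0.1732,  0.0411])) [ 1.06051872 -0.33626092 -5.0824175 ]
```

>>> send_rows(motion=[{"offset": [-0.1, 0, 0.3], "turn": 0}, {"offset": [-0.1, 0, 0.6], "turn": 0}, {"offset": [-0.1, 0, 0.6], "turn": 0}, {"offset": [-0.1, 0, 0.6], "turn": 0}])

```text
t: 5.5
eef_pos: [0.622, -0.1736, 0.1921]
ee_rot: [3.142, 0.0, -0.022]
force: [0.7, 0.1, -5.2]
width: 0.056
```

>>> send_rows(motion=[{"offset": [0, 0, 0.1], "turn": 0}, {"offset": [0, 0, 0.2], "turn": 0}, {"offset": [0, 0, 0.2], "turn": 0}])

```text
t: 5.8
eef_pos: [0.6222, -0.1736, 0.1906]
ee_rot: [3.141, -0.0, -0.022]
force: [-2.0, 0.7, -0.1]
width: 0.0559
```

>>> send_rows(motion=[{"offset": [0, 0, 0], "turn": 0}, {"offset": [0, 0, 0], "turn": 0}, {"offset": [0, 0, 0], "turn": 0}, {"offset": [0, 0, 0], "turn": 0}, {"offset": [0, 0, 0], "turn": 0}], hand=1)

```text
t: 6.3
eef_pos: [0.6222, -0.1735, 0.1902]
ee_rot: [3.142, -0.0, -0.022]
force: [0.9, -1.3, -0.0]
width: 0.0863
```

>>> send_rows(motion=[{"offset": [0, 0, -3], "turn": 0}, {"offset": [0, 0, -7], "turn": 0}, {"offset": [0, 0, -11], "turn": 0}, {"offset": [0, 0, -11], "turn": 0}, {"offset": [0, 0, -11], "turn": 0}])

```text
t: 6.8
eef_pos: [0.6222, -0.1735, 0.3015]
ee_rot: [-3.141, -0.003, -0.022]
force: [0.6, 0.1, -0.8]
width: 0.0876
```

```bash
python3 - <<'E'
from h import *
f=grab_frame("wrist"); np.savez("w4.npz",**f); cv2.imwrite("pics/w4.png",f["frame"])
S=dict(np.load("scene0.npz"));D=dict(np.load("side0.npz"))
b=[]
for g,p in ((S,(205,183)),(D,(208,217))):
    h=cv2.cvtColor(g["frame"],cv2.COLOR_BGR2HSV); u,v=p; m=cv2.inRange(h,(19,130,0),(40,255,255)); 
    c=blob(m,u,v); e=cv2.fitEllipse(c); print(e); b.append(e[0])
print("blank",tri(S,b[0],D,b[1]),onz(S,*b[0],.008),onz(D,*b[1],.008))
print(tool([.455,-.023,.15]),get_state()["width"])
E
```

```text
((205.48826599121094, 182.94635009765625), (10.359429359436035, 13.467164993286133), 71.1098403930664)
((207.9054718017578, 216.2577667236328), (6.856434345245361, 12.094204902648926), 87.94522094726562)
blank (array([ 0.45598711, -0.02242032,  0.00369721]), np.float64(0.0012725401273836338)) [ 0.45919879 -0.02538831  0.008     ] [ 0.45413117 -0.02745734  0.008     ]
(array([-17.01, -14.67,  -0.89]), np.float64(-91.3), array([ 0.6218, -0.1734,  0.1411])) 0.08759552511620836
```

View pics/w4.png

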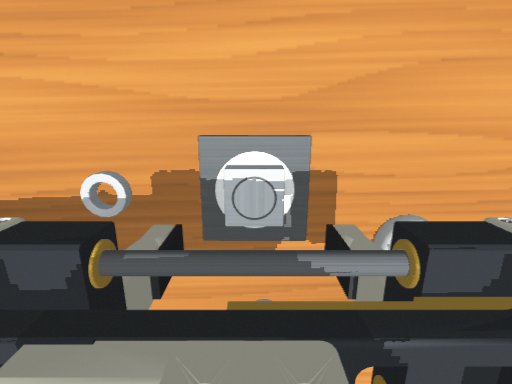

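Wrist view: the die stands square on the plate with its circle at (254,198). The plate corners are at (199,136), (311,136), (203,241) and (308,241). I check the centring in numbers.

```bash
python3 - <<'E'
from h import *
f=dict(np.load("w4.npz"))
q=np.array([onz(f,*p,.01)[:2] for p in ((199,136),(311,136),(203,241),(308,241))]); print(q.round(4),q.mean(0))
g=cv2.cvtColor(f["frame"],cv2.COLOR_BGR2GRAY); roi=g[170:225,228:284]; 
m=np.zeros_like(g); m[172:222,230:278]=(roi[2:52,2:50]<110)*255
c=max(cv2.findContours(m,cv2.RETR_EXTERNAL,cv2.CHAIN_APPROX_NONE)[0],key=cv2.contourArea); e=cv2.fitEllipse(c); print(e)
print("die",onz(f,*e[0],.034),onz(f,254.5,198,.034),"z",depthz(f,250,200))
E
```

```text
[[ 0.6791 -0.1218]
 [ 0.6767 -0.2292]
 [ 0.5696 -0.1179]
 [ 0.5672 -0.2296]] [ 0.62314531 -0.17465738]
((253.82943725585938, 197.8555908203125), (41.4022102355957, 43.043067932128906), 95.87126922607422)
die [ 0.6231     -0.17324699  0.034     ] [ 0.62294709 -0.1738663   0.034     ] z [ 0.62109342 -0.16963957  0.03397189]
```

>>> send_rows(motion=[{"offset": [-4, -3.5, 0], "turn": 0}, {"offset": [-8, -7, 0], "turn": 0}, {"offset": [-12, -10.5, 0], "turn": 0}, {"offset": [-16.8, -14.8, 0], "turn": 0}, {"offset": [-16.8, -14.8, 2], "turn": 0}, {"offset": [-16.8, -14.8, 3], "turn": 0}, {"offset": [-16.8, -14.8, 3], "turn": 0}, {"offset": [-16.8, -14.8, 3], "turn": 0}])

```text
t: 7.65
eef_pos: [0.458, -0.0221, 0.2698]
ee_rot: [3.141, 0.001, -0.022]
force: [0.3, -0.2, 0.9]
width: 0.0877
```

```bash
python3 - <<'E'
from h import *
f=grab_frame("wrist"); np.savez("w5.npz",**f); cv2.imwrite("pics/w5.png",f["frame"])
h=cv2.cvtColor(f["frame"],cv2.COLOR_BGR2HSV); print(proj(f,[.456,-.024,.008]))
print(tool([.456,-.024,.0205]))
E
```

```text
(np.float64(255.99450385277885), np.float64(201.49782487079105))
(array([-0.21,  0.17,  9.05]), np.float64(-91.3), array([ 0.4582, -0.0223,  0.111 ]))
```

View pics/w5.png

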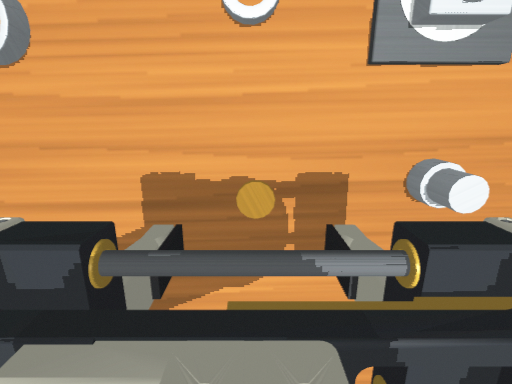

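The die is within 1 mm of the plate's middle, its top at 34 mm. The blank at (255.5,200) is within 1.5 px of the prediction.

>>> send_rows(motion=[{"offset": [-0.1, 0.2, 4], "turn": 0}, {"offset": [-0.1, 0.2, 8], "turn": 0}, {"offset": [-0.1, 0.2, 8.9], "turn": 0}, {"offset": [-0.1, 0.2, 8.9], "turn": 0}, {"offset": [-0.1, 0.2, 8.9], "turn": 0}])

```text
t: 8.2
eef_pos: [0.4572, -0.024, 0.1817]
ee_rot: [3.141, -0.0, -0.022]
force: [0.2, 0.5, 0.9]
width: 0.0875
```

>>> send_rows(motion=[{"offset": [0, 0, 0.1], "turn": 0}, {"offset": [0, 0, 0.1], "turn": 0}, {"offset": [0, 0, 0.1], "turn": 0}, {"offset": [0, 0, 0.1], "turn": 0}, {"offset": [0, 0, 0.1], "turn": 0}, {"offset": [0, 0, 0.1], "turn": 0}, {"offset": [0, 0, 0.1], "turn": 0}], hand=-1, squeeze=15)

```text
t: 8.9
eef_pos: [0.4563, -0.0238, 0.1801]
ee_rot: [3.142, -0.0, -0.022]
force: [0.7, -0.7, 0.1]
width: 0.0373
```

>>> send_rows(motion=[{"offset": [0, 0, 0], "turn": 0}, {"offset": [0, 0, 0], "turn": 0}, {"offset": [0, 0, -1], "turn": 0}, {"offset": [0, 0, -4], "turn": 0}, {"offset": [0, 0, -8], "turn": 0}, {"offset": [0, 0, -12], "turn": 0}, {"offset": [0, 0, -12], "turn": 0}, {"offset": [0, 0, -12], "turn": 0}])

```text
t: 9.7
eef_pos: [0.4563, -0.0238, 0.3017]
ee_rot: [-3.14, -0.003, -0.022]
force: [-0.4, -0.1, -1.2]
width: 0.0349
```

```bash
python3 - <<'E'
from h import *
f=grab_frame("wrist"); np.savez("w6.npz",**f); cv2.imwrite("pics/w6.png",f["frame"][150:330,130:380])
g=tool([.623,-.1735,.14]);print(g,get_state()["width"])
E
```

```text
(array([17.03, 14.59,  0.16]), np.float64(-91.3), array([ 0.456 , -0.0239,  0.1415])) 0.03523040407588304
```

View pics/w6.png

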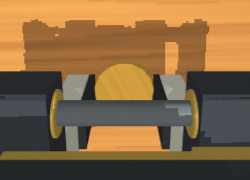

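The blank is held. Its visible top edge is at (254,214) in the full picture.

```bash
python3 - <<'E'
from h import *
f=dict(np.load("w6.npz")); g=tool([0,0,0])[2]
p=onz(f,254.5,214,.1287); print(p, "centre",p[:2]-[.018,0],"grasp",g, "depth",depthz(f,254,225))
h=cv2.cvtColor(f["frame"],cv2.COLOR_BGR2HSV); print(h[200:232:3,254].tolist())
E
```

```text
[ 0.47454873 -0.02426264  0.1287    ] centre [ 0.45654873 -0.02426264] grasp [ 0.456  -0.0239  0.1415] depth [ 0.46786042 -0.02382572  0.12911574]
[[14, 163, 161], [14, 162, 165], [14, 163, 144], [14, 166, 155], [19, 170, 150], [19, 178, 213], [20, 179, 211], [20, 180, 208], [19, 178, 208], [20, 179, 210], [20, 179, 210]]
```

>>> send_rows(motion=[{"offset": [4, 3.5, 0], "turn": 0}, {"offset": [8, 7, 0], "turn": 0}, {"offset": [12, 10.5, 0], "turn": 0}, {"offset": [16, 13.8, 0], "turn": 0}, {"offset": [17, 14.6, 0], "turn": 0}, {"offset": [17, 14.6, 4], "turn": 0}, {"offset": [17, 14.6, 5], "turn": 0}, {"offset": [17, 14.6, 5], "turn": 0}])

```text
t: 10.55
eef_pos: [0.6216, -0.1735, 0.2468]
ee_rot: [-3.142, 0.007, -0.022]
force: [-0.0, 0.9, -0.5]
width: 0.0351
```

```bash
python3 - <<'E'
from h import *
f=grab_frame("wrist"); np.savez("w7.npz",**f); cv2.imwrite("pics/w7.png",f["frame"])
g=tool([.623,-.1735,.055]);print(g,get_state()["width"])
print("die proj",proj(f,[.623,-.1735,.034]))
E
```

```text
(array([0.13, 0.01, 3.49]), np.float64(-91.2), array([ 0.6218, -0.1733,  0.0899])) 0.035344959976686255
die proj (np.float64(254.06547642907753), np.float64(214.83980402054698))
```

View pics/w7.png

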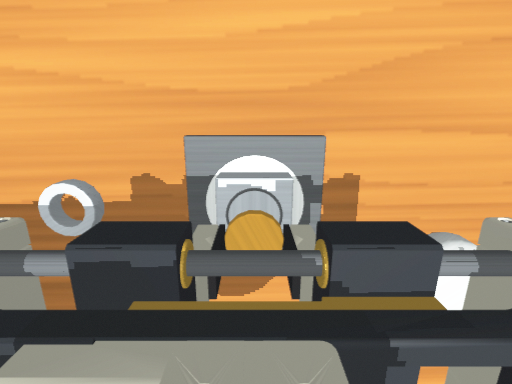

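The blank sits over the die's circle, at (254,232) against (254,215).

>>> send_rows(motion=[{"offset": [0.1, 0, 1.5], "turn": 0}, {"offset": [0.1, 0, 3.0], "turn": 0}, {"offset": [0.1, 0, 3.4], "turn": 0}, {"offset": [0.1, 0, 3.4], "turn": 0}, {"offset": [0.1, 0, 3.4], "turn": 0}])

```text
t: 11.1
eef_pos: [0.6242, -0.1735, 0.2165]
ee_rot: [3.141, -0.0, -0.022]
force: [0.8, 0.1, 0.3]
width: 0.0349
```

>>> send_rows(motion=[{"offset": [0, 0, 0.1], "turn": 0}, {"offset": [0, 0, 0.2], "turn": 0}, {"offset": [0, 0, 0.2], "turn": 0}])

```text
t: 11.4
eef_pos: [0.6241, -0.1736, 0.2143]
ee_rot: [-3.142, -0.0, -0.022]
force: [-0.6, 0.2, -0.6]
width: 0.0349
```

>>> send_rows(motion=[{"offset": [0, 0, 0.05], "turn": 0}, {"offset": [0, 0, 0.05], "turn": 0}, {"offset": [0, 0, 0.05], "turn": 0}, {"offset": [0, 0, 0.05], "turn": 0}, {"offset": [0, 0, 0.05], "turn": 0}], hand=0.6)

```text
t: 11.9
eef_pos: [0.6241, -0.1736, 0.2136]
ee_rot: [3.142, -0.0, -0.022]
force: [-0.7, 0.5, 0.1]
width: 0.068
```

>>> send_rows(motion=[{"offset": [0, 0, -2], "turn": 0}, {"offset": [0, 0, -6], "turn": 0}, {"offset": [0, 0, -9], "turn": 0}, {"offset": [0, 0, -9], "turn": 0}, {"offset": [0, 0, -9], "turn": 0}], hand=1)

```text
t: 12.4
eef_pos: [0.6241, -0.1736, 0.3046]
ee_rot: [-3.141, -0.002, -0.022]
force: [-1.0, 0.7, -0.7]
width: 0.0872
```

```bash
cat > chk.py <<'E'
from h import *
f=grab_frame("wrist"); np.savez("w8.npz",**f)
h=cv2.cvtColor(f["frame"],cv2.COLOR_BGR2HSV); u,v=map(int,proj(f,[.623,-.1735,.042]))
m=np.zeros(h.shape[:2],np.uint8); m[v-40:v+40,u-45:u+45]=cv2.inRange(h,(12,100,60),(40,255,255))[v-40:v+40,u-45:u+45]
c=blob(m,u,v); e=cv2.fitEllipse(c); print(e,"blank",onz(f,*e[0],.042).round(4),depthz(f,u,v).round(4))
E
python3 chk.py; python3 - <<'E'
from h import *
w=dict(np.load("w1.npz"));S=dict(np.load("scene0.npz"))
c=blob(steel(w,60),400,60); print(cv2.fitEllipse(c))
o=[tool([.606,.183,.15])]; print(o, onz(w,374.5,72.5,.022), tri(w,(374.5,72.5),S,(308.5,156)))
E
```

```text
((253.7849884033203, 197.6756591796875), (37.45500564575195, 37.58907699584961), 120.46170806884766) blank [ 0.6263 -0.1733  0.042 ] [ 0.6232 -0.1734  0.042 ]
((371.1955261230469, 72.95165252685547), (62.48122024536133, 74.06214141845703), 47.286651611328125)
[(array([ -2.56, -35.6 ,  -0.55]), np.float64(-91.3), array([ 0.6237, -0.1735,  0.1444]))] [0.60589772 0.1833719  0.022     ] (array([0.60726306, 0.18315861, 0.01987574]), np.float64(0.0014823806975047724))
```

>>> send_rows(motion=[{"offset": [-0.3, -5, -1], "turn": 0}, {"offset": [-0.6, -10, -1], "turn": 0}, {"offset": [-1, -15, -1], "turn": 0}, {"offset": [-1.4, -20, 0], "turn": 0}, {"offset": [-1.7, -25, 0], "turn": 0}, {"offset": [-2, -30, 0], "turn": 0}, {"offset": [-2.5, -35, 0], "turn": 0}, {"offset": [-2.5, -35.6, 2], "turn": 0}])

```text
t: 13.25
eef_pos: [0.6072, 0.1879, 0.2846]
ee_rot: [-3.14, -0.003, -0.017]
force: [0.1, -0.6, 0.8]
width: 0.0877
```

>>> send_rows(motion=[{"offset": [0, 0, 3], "turn": 0}, {"offset": [0, 0, 3], "turn": 0}, {"offset": [0, 0, 3], "turn": 0}, {"offset": [0, 0, 3], "turn": 0}])

```text
t: 13.65
eef_pos: [0.6074, 0.1826, 0.2545]
ee_rot: [-3.142, -0.001, -0.022]
force: [-0.4, -0.3, -0.0]
width: 0.0877
```

```bash
python3 - <<'E'
from h import *
f=grab_frame("wrist"); np.savez("w9.npz",**f); cv2.imwrite("pics/w9.png",f["frame"])
print(tool([.606,.1833,.0215]),proj(f,[.606,.1833,.022]))
E
```

```text
(array([-0.19, -0.05,  7.44]), np.float64(-91.3), array([0.6077, 0.1827, 0.0959])) (np.float64(253.25495408757612), np.float64(212.03430316081491))
```

View pics/w9.png

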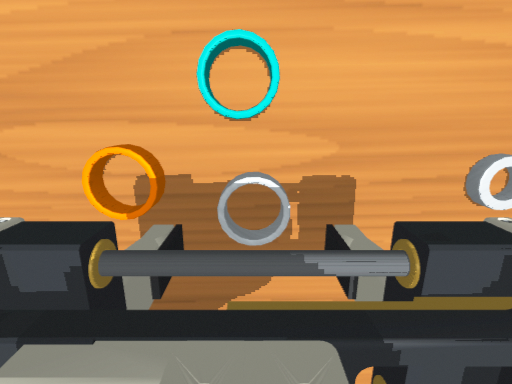

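The steel ring is the one between the fingers at (254,208.5), 3.5 px farther out than predicted, so about +3 mm in x. The orange and turquoise rings are clear.

>>> send_rows(motion=[{"offset": [0.1, 0, 3], "turn": 0}, {"offset": [0.1, 0, 6], "turn": 0}, {"offset": [0.1, 0, 7.4], "turn": 0}, {"offset": [0.1, 0, 7.4], "turn": 0}, {"offset": [0.1, 0, 7.4], "turn": 0}])

```text
t: 14.2
eef_pos: [0.6085, 0.1828, 0.1806]
ee_rot: [-3.141, -0.001, -0.022]
force: [0.1, -0.3, 1.1]
width: 0.0876
```

>>> send_rows(motion=[{"offset": [0, 0, 0], "turn": 0}, {"offset": [0, 0, 0], "turn": 0}, {"offset": [0, 0, 0], "turn": 0}, {"offset": [0, 0, 0], "turn": 0}, {"offset": [0, 0, 0], "turn": 0}, {"offset": [0, 0, 0], "turn": 0}], hand=-1, squeeze=25)

```text
t: 14.8
eef_pos: [0.608, 0.1829, 0.1798]
ee_rot: [3.142, -0.0, -0.022]
force: [-0.8, -0.2, 2.6]
width: 0.0597
```

>>> send_rows(motion=[{"offset": [0, 0, -1], "turn": 0}, {"offset": [0, 0, -4], "turn": 0}, {"offset": [0, 0, -8], "turn": 0}, {"offset": [0, 0, -12], "turn": 0}, {"offset": [0, 0, -12], "turn": 0}, {"offset": [0, 0, -12], "turn": 0}])

```text
t: 15.4
eef_pos: [0.6078, 0.1829, 0.3012]
ee_rot: [-3.14, -0.002, -0.022]
force: [-1.2, 0.2, -3.1]
width: 0.0597
```

```bash
python3 - <<'E'
from h import *
f=grab_frame("wrist"); np.savez("w10.npz",**f); cv2.imwrite("pics/w10.png",f["frame"][150:330,130:380])
print(tool([.624,-.1735,.14]),get_state()["width"])
E
```

```text
(array([ 2.46, 35.58,  0.05]), np.float64(-91.3), array([0.6074, 0.1828, 0.1407])) 0.059533022160138546
```

View pics/w10.png

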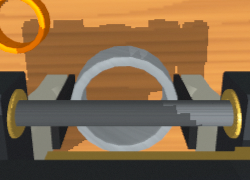

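```bash
python3 - <<'E'
from h import *
f=dict(np.load("w10.npz")); g=tool([0,0,0])[2]; s=get_state()
print("rim depth z",[depthz(f,253,v).round(4).tolist() for v in (198,203,207,210,213)],[depthz(f,u,230).round(4).tolist() for u in (206,300)])
p=onz(f,253.5,207,.1417); print(p[:2]-[.030,0], onz(f,253.5,254.5,.1417), g)
E
```

```text
rim depth z [[0.6356, 0.1832, 0.1279], [0.6356, 0.1832, 0.1377], [0.6352, 0.1831, 0.1433], [0.6334, 0.1832, 0.143], [0.6323, 0.1832, 0.1447]] [[0.6207, 0.2096, 0.1382], [0.6209, 0.158, 0.1414]]
[0.60464315 0.18289943] [0.60698503 0.18351791 0.1417    ] [0.6074 0.1828 0.1407]
```

>>> send_rows(motion=[{"offset": [0.3, 5, 0], "turn": 0}, {"offset": [0.6, 10, 0], "turn": 0}, {"offset": [1, 15, 0], "turn": 0}, {"offset": [1.4, 20, 0], "turn": 0}, {"offset": [1.7, 25, 0], "turn": 0}, {"offset": [2, 30, 0], "turn": 0}, {"offset": [2.4, 34, 0], "turn": 0}, {"offset": [2.4, 35.5, 0], "turn": 0}])

```text
t: 16.25
eef_pos: [0.6233, -0.1761, 0.2975]
ee_rot: [3.141, 0.004, -0.025]
force: [0.1, 1.0, -1.7]
width: 0.0598
```

>>> send_rows(motion=[{"offset": [0, 0, 2], "turn": 0}, {"offset": [0, 0, 2], "turn": 0}, {"offset": [0, 0, 2], "turn": 0}, {"offset": [0, 0, 2], "turn": 0}])

```text
t: 16.65
eef_pos: [0.6244, -0.1718, 0.2799]
ee_rot: [3.141, 0.0, -0.021]
force: [-0.4, 0.4, -1.5]
width: 0.0597
```

```bash
python3 - <<'E'
from h import *
f=grab_frame("wrist"); np.savez("w11.npz",**f); cv2.imwrite("pics/w11.png",f["frame"])
print(tool([.624,-.1735,.055]),get_state()["width"],proj(f,[.624,-.1733,.042]))
E
```

```text
(array([-0.05,  0.16,  6.62]), np.float64(-91.2), array([ 0.6245, -0.1719,  0.1212])) 0.0599411107157646 (np.float64(255.7886903158224), np.float64(208.36879317596106))
```

View pics/w11.png

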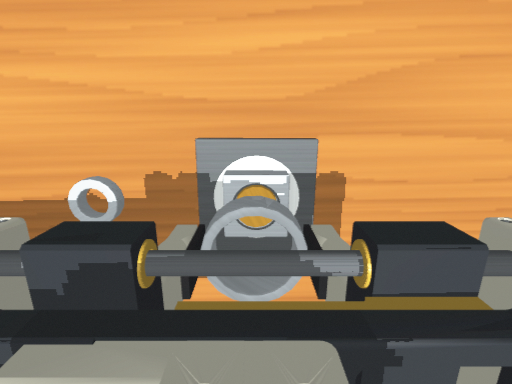

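Wrist view: the blank at (257,204) shows through the held ring, whose rim centre is near (254,250). The alignment needs +1 mm in x and 1.5 mm in y.

>>> send_rows(motion=[{"offset": [0.1, 0.15, 2], "turn": 0}, {"offset": [0.1, 0.15, 4], "turn": 0}, {"offset": [0.1, 0.15, 5], "turn": 0}, {"offset": [0.1, 0.15, 5.5], "turn": 0}, {"offset": [0.1, 0.15, 6], "turn": 0}, {"offset": [0.1, 0.15, 6.3], "turn": 0}, {"offset": [0.1, 0.15, 6.3], "turn": 0}, {"offset": [0.1, 0.15, 6.3], "turn": 0}])

```text
t: 17.5
eef_pos: [0.6253, -0.1741, 0.2171]
ee_rot: [3.142, -0.001, -0.022]
force: [-0.0, -0.1, -1.8]
width: 0.06
```

>>> send_rows(motion=[{"offset": [0, 0, 0.1], "turn": 0}, {"offset": [0, 0, 0.2], "turn": 0}, {"offset": [0, 0, 0.3], "turn": 0}, {"offset": [0, 0, 0.3], "turn": 0}, {"offset": [0, 0, 0.3], "turn": 0}])

```text
t: 18.0
eef_pos: [0.6251, -0.1741, 0.2138]
ee_rot: [3.142, -0.0, -0.022]
force: [-0.8, -0.4, 1.6]
width: 0.0599
```

>>> send_rows(motion=[{"offset": [0, 0, 0], "turn": 0}, {"offset": [0, 0, 0], "turn": 0}, {"offset": [0, 0, 0], "turn": 0}, {"offset": [0, 0, 0], "turn": 0}, {"offset": [0, 0, 0], "turn": 0}], hand=1)

```text
t: 18.5
eef_pos: [0.6251, -0.1741, 0.2136]
ee_rot: [3.142, 0.0, -0.022]
force: [-0.2, 0.2, -0.3]
width: 0.087
```

>>> send_rows(motion=[{"offset": [0, 0, -3], "turn": 0}, {"offset": [0, 0, -7], "turn": 0}, {"offset": [0, 0, -10], "turn": 0}, {"offset": [0, 0, -10], "turn": 0}, {"offset": [0, 0, -10], "turn": 0}])

```text
t: 19.0
eef_pos: [0.625, -0.174, 0.3144]
ee_rot: [-3.141, -0.002, -0.022]
force: [-0.3, -0.5, -0.6]
width: 0.0876
```

```bash
python3 - <<'E'
from h import *
f=grab_frame("wrist"); np.savez("w12.npz",**f); cv2.imwrite("pics/w12.png",f["frame"])
print(tool([.469,-.18,.15]))
w=dict(np.load("w5.npz"));S=dict(np.load("scene0.npz")); D=dict(np.load("side0.npz"))
print("punch", onz(w,468.5,195,.052),tri(w,(468.5,195),S,(156,220)), tri(S,(156,220),D,(236,238)))
E
```

```text
(array([-15.55,   0.95,   0.43]), np.float64(-91.3), array([ 0.6247, -0.174 ,  0.1542]))
punch [ 0.47109919 -0.18105699  0.052     ] (array([ 0.47164443, -0.18044455,  0.05243927]), np.float64(0.0008392580056058483)) (array([ 0.46996095, -0.17979971,  0.0472588 ]), np.float64(0.00262721025742145))
```

View pics/w12.png

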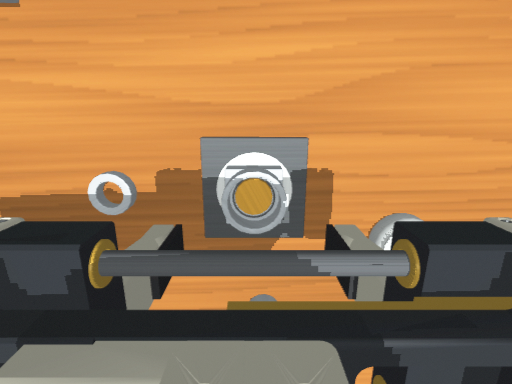

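Wrist view: the collar lies around the blank, which is in its middle at (254,197). Now the punch.

>>> send_rows(motion=[{"offset": [-5, 0.3, 0], "turn": 0}, {"offset": [-10, 0.6, 0], "turn": 0}, {"offset": [-14, 0.9, 0], "turn": 0}, {"offset": [-15.3, 1.0, 0], "turn": 0}, {"offset": [-15.3, 1.0, 1], "turn": 0}, {"offset": [-15.3, 1.0, 2], "turn": 0}, {"offset": [-15.3, 1.0, 2], "turn": 0}, {"offset": [-15.3, 1.0, 2], "turn": 0}])

```text
t: 19.85
eef_pos: [0.4727, -0.1807, 0.2925]
ee_rot: [3.141, 0.002, -0.022]
force: [0.8, -0.8, 1.1]
width: 0.0877
```

```bash
python3 - <<'E'
from h import *
f=grab_frame("wrist"); np.savez("w13.npz",**f); cv2.imwrite("pics/w13.png",f["frame"])
print(tool([.4713,-.1807,.047]),proj(f,[.4713,-.1807,.052]))
# collar check from w12
g=dict(np.load("w12.npz")); z=g["range_z"]; 
P=np.array([depthz(g,u,v) for u in range(205,305) for v in range(160,245)]); m=(P[:,2]>.053)&(P[:,2]<.059); q=P[m][:,:2]
print("collar",m.sum(),(q.max(0)+q.min(0))/2,q.max(0)-q.min(0)); m=(P[:,2]>.038)&(P[:,2]<.045)&(np.hypot(*(P[:,:2]-[.6245,-.174]).T)<.02); print("blank",P[m][:,:2].mean(0),m.sum())
P=np.array([depthz(f,u,v) for u in range(215,300) for v in range(150,245)]); m=(P[:,2]>.049)&(P[:,2]<.055)&(abs(P[:,0]-.47)<.03);q=P[m][:,:2]
print("stem",m.sum(),(q.max(0)+q.min(0))/2,q.max(0)-q.min(0))
E
```

```text
(array([-0.11,  0.  ,  8.7 ]), np.float64(-91.2), array([ 0.4725, -0.1807,  0.134 ])) (np.float64(254.06884196421237), np.float64(207.99188356945737))
collar 1198 [ 0.62308942 -0.17338566] [0.05895632 0.05880818]
blank [ 0.62578957 -0.17303217] 1058
stem 946 [ 0.47192285 -0.18109156] [0.02898453 0.02934255]
```

View pics/w13.png

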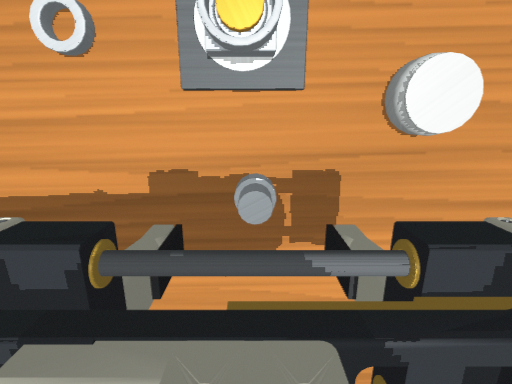

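The punch top at (255,207) agrees with the prediction (254,208). The grip goes on the stem.

>>> send_rows(motion=[{"offset": [-0.05, 0, 4], "turn": 0}, {"offset": [-0.05, 0, 7], "turn": 0}, {"offset": [-0.05, 0, 8.7], "turn": 0}, {"offset": [-0.05, 0, 8.7], "turn": 0}, {"offset": [-0.05, 0, 8.7], "turn": 0}])

```text
t: 20.4
eef_pos: [0.4721, -0.1807, 0.2068]
ee_rot: [3.141, 0.0, -0.022]
force: [-0.0, 0.7, 0.9]
width: 0.0877
```

>>> send_rows(motion=[{"offset": [0, 0, 0], "turn": 0}, {"offset": [0, 0, 0], "turn": 0}, {"offset": [0, 0, 0], "turn": 0}, {"offset": [0, 0, 0], "turn": 0}, {"offset": [0, 0, 0], "turn": 0}, {"offset": [0, 0, 0], "turn": 0}, {"offset": [0, 0, 0], "turn": 0}, {"offset": [0, 0, 0], "turn": 0}], hand=-1, squeeze=35)

```text
t: 21.2
eef_pos: [0.4714, -0.1808, 0.2067]
ee_rot: [3.141, 0.0, -0.022]
force: [0.2, -4.9, 3.6]
width: 0.029
```

>>> send_rows(motion=[{"offset": [0, 0, -1], "turn": 0}, {"offset": [0, 0, -4], "turn": 0}, {"offset": [0, 0, -8], "turn": 0}, {"offset": [0, 0, -10], "turn": 0}, {"offset": [0, 0, -10], "turn": 0}, {"offset": [0, 0, -10], "turn": 0}])

```text
t: 21.8
eef_pos: [0.4708, -0.1806, 0.3064]
ee_rot: [-3.141, 0.0, -0.023]
force: [-0.0, -1.3, -5.8]
width: 0.0289
```

```bash
python3 - <<'E'
from h import *
f=grab_frame("wrist"); np.savez("w14.npz",**f)
print(tool([.624,-.1733,.14]),get_state()["width"])
P=np.array([depthz(f,u,v) for u in range(200,310) for v in range(170,248)]); g=tool([0,0,0])[2]
m=(P[:,2]>g[2]+.0)&(P[:,2]<g[2]+.012)&(abs(P[:,0]-g[0])<.04)&(abs(P[:,1]-g[1])<.016); q=P[m]
print("stem top",m.sum(),q.max(0),q.min(0))
m=(P[:,2]>g[2]-.045)&(P[:,2]<g[2]-.03)&(abs(P[:,0]-g[0])<.04)&(abs(P[:,1]-g[1])<.03); q=P[m]; print("wide end",m.sum(),q.max(0) if len(q) else 0)
cv2.imwrite("pics/w14.png",f["frame"][150:330,130:380])
E
```

```text
(array([15.36, -1.07,  0.63]), np.float64(-91.3), array([ 0.4702, -0.1805,  0.1466])) 0.028719961643372482
stem top 902 [ 0.48613964 -0.16451729  0.15856905] [ 0.47483774 -0.1964063   0.14661729]
wide end 297 [ 0.49117499 -0.16269603  0.1165424 ]
```

View pics/w14.png

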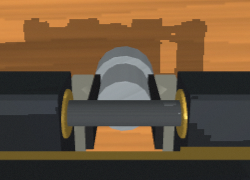

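>>> send_rows(motion=[{"offset": [5, -0.3, 0], "turn": 0}, {"offset": [10, -0.7, 0], "turn": 0}, {"offset": [14, -1.0, 0], "turn": 0}, {"offset": [15.3, -1.05, 0], "turn": 0}, {"offset": [15.3, -1.05, 1], "turn": 0}, {"offset": [15.3, -1.05, 2], "turn": 0}, {"offset": [15.3, -1.05, 2.5], "turn": 0}, {"offset": [15.3, -1.05, 2.5], "turn": 0}])

```text
t: 22.65
eef_pos: [0.6232, -0.1737, 0.28]
ee_rot: [-3.141, 0.003, -0.022]
force: [-0.0, 0.1, -3.8]
width: 0.0286
```

>>> send_rows(motion=[{"offset": [0, 0, 0], "turn": 0}, {"offset": [0, 0, 0], "turn": 0}, {"offset": [0, 0, 0], "turn": 0}])

```text
t: 22.95
eef_pos: [0.6246, -0.1736, 0.2824]
ee_rot: [-3.142, -0.001, -0.022]
force: [-0.2, -0.1, -4.5]
width: 0.0284
```

```bash
python3 - <<'E'
from h import *
f=grab_frame("wrist"); np.savez("w15.npz",**f); cv2.imwrite("pics/w15.png",f["frame"][100:330,130:380])
print(tool([.624,-.1733,.09]),get_state()["width"])
P=np.array([depthz(f,u,v) for u in range(190,320) for v in range(130,248)]); g=tool([0,0,0])[2]
m=(P[:,2]>.0545)&(P[:,2]<.0575)&(P[:,0]>.63); q=P[m]; print("collar rim far",m.sum(),q.max(0),q.min(0))
m=(P[:,2]>g[2]-.040)&(P[:,2]<g[2]-.028)&(abs(P[:,1]-g[1])<.01); q=P[m]; print("wide end",m.sum(),q.max(0) if len(q) else 0)
E
```

```text
(array([-0.08, -0.03,  3.33]), np.float64(-91.3), array([ 0.6248, -0.1736,  0.1233])) 0.028530607736433233
collar rim far 601 [ 0.65243432 -0.14546426  0.05745105] [ 0.63007518 -0.20188408  0.05450361]
wide end 154 [ 0.64505053 -0.16381746  0.09527084]
```

Depth says the collar centre is about (.623,-.1737) and the held punch about x = .625. I shift by -1 mm and lower.

>>> send_rows(motion=[{"offset": [-0.1, 0, 0.6], "turn": 0}, {"offset": [-0.1, 0, 1.2], "turn": 0}, {"offset": [-0.1, 0, 1.8], "turn": 0}, {"offset": [-0.1, 0, 2.4], "turn": 0}, {"offset": [-0.1, 0, 2.8], "turn": 0}, {"offset": [-0.1, 0, 3.0], "turn": 0}, {"offset": [-0.1, 0, 3.0], "turn": 0}, {"offset": [-0.1, 0, 3.0], "turn": 0}])

```text
t: 23.8
eef_pos: [0.6237, -0.1736, 0.2518]
ee_rot: [3.142, -0.0, -0.022]
force: [0.7, -0.2, -4.1]
width: 0.0285
```

>>> send_rows(motion=[{"offset": [0, 0, 0.1], "turn": 0}, {"offset": [0, 0, 0.2], "turn": 0}, {"offset": [0, 0, 0.3], "turn": 0}, {"offset": [0, 0, 0.3], "turn": 0}, {"offset": [0, 0, 0.3], "turn": 0}])

```text
t: 24.3
eef_pos: [0.6236, -0.1736, 0.2487]
ee_rot: [3.142, -0.0, -0.022]
force: [-0.1, 0.2, -3.3]
width: 0.0287
```

>>> send_rows(motion=[{"offset": [0, 0, 0.05], "turn": 0}, {"offset": [0, 0, 0.1], "turn": 0}, {"offset": [0, 0, 0.1], "turn": 0}, {"offset": [0, 0, 0.1], "turn": 0}])

```text
t: 24.7
eef_pos: [0.6237, -0.1736, 0.2486]
ee_rot: [3.141, -0.001, -0.022]
force: [-2.6, 0.4, 5.4]
width: 0.0286
```

Firm contact at the expected height. I release and retreat upward.

>>> send_rows(motion=[{"offset": [0, 0, 0], "turn": 0}, {"offset": [0, 0, 0], "turn": 0}, {"offset": [0, 0, 0], "turn": 0}, {"offset": [0, 0, 0], "turn": 0}, {"offset": [0, 0, 0], "turn": 0}, {"offset": [0, 0, 0], "turn": 0}], hand=1)

```text
t: 25.3
eef_pos: [0.6236, -0.1736, 0.2475]
ee_rot: [3.142, 0.0, -0.022]
force: [-0.2, 0.4, 0.3]
width: 0.0711
```

>>> send_rows(motion=[{"offset": [0, 0, -2], "turn": 0}, {"offset": [0, 0, -5], "turn": 0}, {"offset": [0, 0, -9], "turn": 0}, {"offset": [0, 0, -9], "turn": 0}, {"offset": [0, 0, -9], "turn": 0}, {"offset": [0, 0, -9], "turn": 0}])

```text
t: 25.9
eef_pos: [0.6232, -0.1735, 0.3368]
ee_rot: [-3.141, 0.001, -0.022]
force: [-0.1, 0.8, -0.8]
width: 0.0877
```

```bash
python3 - <<'E'
from h import *
f=grab_frame("wrist"); print(get_state()["force"],get_state()["width"],get_state()["t"])
P=np.array([depthz(f,u,v) for u in range(180,330) for v in range(130,250)]); P=P[np.hypot(*(P[:,:2]-[.6235,-.1735]).T)<.05]
for n,a,b in (("punch top ~.094",.090,.098),("step ~.066",.063,.069),("collar ~.056",.0535,.0585),("die ~.034",.031,.037)):
    q=P[(P[:,2]>a)&(P[:,2]<b)]; print(n,len(q),np.median(q[:,2]).round(4),"mid",((q.max(0)+q.min(0))/2)[:2].round(4),"size",(q.max(0)-q.min(0))[:2].round(4))
for n in ("scene","side"):
    a=dict(np.load(n+"0.npz"));b=grab_frame(n)
    for k,p in dict(small=[.623,-.021,.008],burr=[.525,.372,.02],tin=[.558,-.332,.02]).items():
        u,v=map(int,proj(a,p)); A,B=(np.float32(cv2.cvtColor(x["frame"],cv2.COLOR_BGR2GRAY)[v-22:v+22,u-22:u+22]) for x in (a,b))
        print(n,k,cv2.phaseCorrelate(A,B)[0])
E
```

```text
[ 0.15943361  0.00451235 -0.28472055] 0.08753154024358768 25.95
punch top ~.094 944 0.0938 mid [ 0.624  -0.1734] size [0.0296 0.0289]
step ~.066 395 0.0658 mid [ 0.6291 -0.1734] size [0.0293 0.0395]
collar ~.056 897 0.0556 mid [ 0.6232 -0.1733] size [0.0584 0.0588]
die ~.034 422 0.0338 mid [ 0.6236 -0.1727] size [0.0577 0.0561]
scene small (0.7031984333973043, 0.6526060671978655)
scene burr (0.47981399503614597, 0.48643891126621597)
scene tin (0.5631214504487332, 0.4223755888977543)
side small (0.527961098809751, 0.481245382846911)
side burr (0.47587010362423854, 0.5790462897107957)
side tin (0.521518927282294, 0.6637339534456395)
```

```bash
python3 -c "
from station import *
print(job_done())"
```

```text
the job is handed in; nothing more can be done
None
```

The stack is built on the plate in the order given: die, blank, big collar, then punch. Every part was set down and let go before the next was fetched. I handed the job in at about 26 s of robot time; it reports no verdict.

- **Position:** In the last depth check the die, collar and punch were all within about 1.5 mm of the plate's middle at (0.623, -0.174). The blank was last measured just before the punch went in, and it lay 2–3 mm off the die's middle.
- **Height:** The tops stood at 34 mm (die), 56 mm (collar), 66 mm (punch step) and 94 mm (punch top). These match the expected heights to under 1 mm, so the parts lie flat.
- **Gripper:** It was open and about 70 mm above the stack, with no contact force.
- **Bystanders:** The small collar, burr stand and tin show no movement between the first and last pictures. All shifts were under 0.8 px, about the same for all three and close to the method's own half-pixel bias.
- **Disagreements:** The collar lay about 3 mm from the first estimate, which I corrected before gripping. The arm's position readings ran 1–3 mm behind the commands during moves, so each part was set down in small steps; the die, collar and punch showed contact on the force reading, and the light blank was released on height. My last close-up, of the punch held over the collar, was refused at the 16-picture limit, so I checked that fit and the finished stack by depth only.

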